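# Draw the battery pack out of a microscope base and dock it against the charging rail

## Robot

A 6-joint arm with a two-finger parallel gripper is mounted at the origin on the work surface. World frame = base frame: x ahead of the robot, y to its left, z up, the work surface at z = 0. Lengths are in m, angles in degrees, forces in N, time in s.
With the tool pointing down it reaches from about 0.4 to 0.825 m from the base axis. Payload 7 kg.
Tool frame: the origin (TCP) lies between the finger pads; the fingertips stand 14 mm ahead of it and the grasp point (between the pads) lies 5 mm behind it; z points along the fingers, y is the line along which they close (so a half turn about z gives the same grasp; the last joint's range is limited). The gripper opens to 88 mm and grips with 3 to 60 N. Pads are 19 mm wide; open, the fingers measure 130 mm over their backs; the gripper's body (78 mm by 193 mm) begins 47 mm behind the grasp point.
Start: joints at [-59.525, 20.546, 0.682, 0, -70.136, -16.507], TCP at [0.163, -0.655, 0.214] pointing down, gripper open.
Joint ranges: [-176.03, 176.03], [-82.01, 121.73], [-58.28, 71.71], [-173.87, 95.51], [-174.79, -0.11], [-173.66, 173.66]. Speed limits (degrees/s): [136.94, 136.94, 172.46, 180, 180, 180].

## Interface

Orientations are given as [roll, pitch, yaw] about the fixed x, y, z axes, in that order (R = Rz(yaw) Ry(pitch) Rx(roll)).
In Python, from plant import status, cams, job gives the robot as it stands. The module is installed in compiled form; this text tells all that it offers.
- The arm moves only by the tool step_arm, never from a script. Its arguments are lists of equal length, an entry for each row: "xyz": the shift along the tool's x, y, z each as a share of 20 cm, from -1 to 1, a list of three; "yaw": the turn about the tool's z as a share of 360 degrees, from -1 to 1; "claw": the closure, from -1 (fully open) to 1 (shut). A call has 1 to 20 rows; each row is the pose to reach, as a shift and turn from the pose commanded when the call began, along the tool's axes at that moment, turning the shorter way round; what a row does not reach only later rows make up. A row lasts 1/12 s, in which the tool goes at most 41.7 mm and 7.16 degrees, less where a joint would pass 70% of its speed; a pose out of reach is approached as far as the arm can. A call with a number of a shift or a turn outside -1 to 1 is refused whole. A call with a gripper value outside its range is refused whole. The fingers move at their own pace and stop on an object; "grip_force" is the grip in N (left out, the last holds). Time passes only in rows, so rows that repeat a pose let the fingers close. It gives the time, the measured TCP pose, the force, the opening and the grip force at its end, in the units of the state.
- status.get_state(): the state, without advancing time (a new reading comes with each control period).
- cams.capture(name): name is "side" or "top"; returns (picture, depth): 384x512x3 uint8, blue, green, red; 384x512 float32, m along the optical axis (not along the pixel's ray), 0 where there is no reading.
- cams.calibration(name): a dict with "mtx" (3x3 intrinsics, pixels), "camera_from_world" (4x4, takes a point from world to camera coordinates). Camera axes: x right, y down, z forward; pixel columns grow to the right and rows downward; lengths in m; the calibration is good to about 2 mm. A picture is of the moment at which its call begins. calibration takes no time and is no camera call.
- job.close_job(): hands the job in; it is judged then, once.
The state is a dict: "time_s": time; "joints": joint angles; "qd": joint speeds; "joint_torque": joint torques, N m; "tcp_pos": TCP position; "eef_rot": TCP orientation; "contact_force": force on the tool from outside, world axes, zero at the start; "moment": the same for the moment, N m; "gripper_width": finger opening in m; "gripper_force": force on a finger pad.
Only numpy, scipy, OpenCV 4.12 (cv2) and the standard library are available. Lean on these libraries where they do the work, as an engineer would, in place of code of your own. Each camera call takes 0.05 s, during which the arm holds its last target. There are 200 camera calls.

## Task

The microscope's battery is flat: draw the battery pack out sideways through the slot in the end of the microscope's base, then push it against the charging rail, so that one long side of the pack lies flush along the rail's contact face with the whole pack body within the rail's length. Leave the pack lying flat on the bench, and do not disturb the dishes, jar, forceps and brush standing around.

Things in the scene. Friction and masses are not known exactly. Their poses are not given: they have to be found in the camera images.
- microscope: White stereo microscope, fixed. Origin: centre of its base's underside, at bench height; z up; +x is the way out of the battery slot. Base 260 (x) by 190 (y) by 60 mm high; slot in its end face at x = +130 mm. Above the base: column at x = -105 mm; objective and head near x = -20 mm, from 180 up to about 450 mm high, reaching no farther than x = +40 mm.
- slot_mouth (a point): Middle of the slot's mouth at bench height, in the base's end face (microscope x = +130 mm). The slot is 78 mm wide and 38 mm high and runs straight in 130 mm; solid roof 22 mm thick, no floor: the pack stands on the bench.
- battery_pack: Black battery pack, loose, about 0.35 kg (centre of mass at x = +12 mm), no latch. Origin: centre of its body's underside; z up; x points out of the slot, as the microscope's. Body 120 (x) by 70 (y) by 32 mm high. At the start it is in the slot, its outer end within 8 mm of the base's end face; a pull tongue (40 mm wide, 8 mm thick, flat on the bench) leads from there to an upright lip.
- pack_lip (a point): Middle of the inner face (towards the microscope) of the pack's upright lip, 30 mm above the bench. Lip 50 mm wide (y), 50 mm high, 8 mm thick, from x = +122 to +130 mm in the pack's frame. At the start the clear gap over the tongue between base and lip is 54 to 64 mm.
- charging_rail: Grey plastic rail, fixed, beyond the slot's line and within 0.1 rad of parallel to it. Origin: centre of its underside; z up; x along it. 220 (x) by 35 (y) by 28 mm high. Contact face, with two brass strips: y = +17.5 mm, facing +y, to the slot's line and the robot (a flush pack's origin is at y = +52.5 mm). Grey power unit 110 by 50 by 45 mm high behind it (-y).
- dish: Bystander: covered glass dish, 72 mm across, 15 mm high, on the microscope's stage under the objective. Origin: centre of its underside.
- dish_stack: Bystander: stack of dishes, 90 mm across, 60 mm high. Origin: centre of its underside.
- jar: Bystander: closed glass jar, 72 mm across, 110 mm high. Origin: centre of its underside.
- forceps: Bystander: steel forceps lying flat, 135 mm long along x, about 20 mm wide, 8 mm high. Origin: near the middle, at bench height.
- brush: Bystander: hand brush lying along its x axis, about 200 mm long.

How it is judged (in metres and radians):
On the way:
1. the pack's body is wholly out of the slot (x of battery_pack in the frame of microscope above 0.19 m), for 0.2 s.
At the end, for the whole second after the job is handed in: The pack lies flat on the bench, at rest, wholly out of the slot, its long side along the rail's contact face: gap at the pack's middle under 4 mm, parallel to the rail within 0.04 rad, body centre within 50 mm of the rail's middle along its length (so the whole body is against the rail) (y of battery_pack in the frame of charging_rail between 0.045 and 0.0565 m and x of battery_pack in the frame of charging_rail between -0.05 and 0.05 m and angle between the x axis of battery_pack and the x axis of charging_rail, either way round below 0.04 rad and angle between battery_pack's own z axis and vertical below 0.05 rad and height (world z) of battery_pack below 0.004 m and x of battery_pack in the frame of microscope above 0.19 m and linear speed of battery_pack below 0.01 m/s); the robot touches nothing.
It fails at once if a bystander (dish, dish stack, jar, forceps or brush) is moved more than 30 mm (distance of any of dish, dish_stack, jar, forceps, brush from where it was at the start of the episode above 0.03 m).
It also fails if it takes over 56 s, if anything falls off the work surface, if the arm or the gripper's body presses on something with over 40 N, if the wrist force passes 120 N, or if a joint passes its speed limit or range.

## Working session

There is one attempt and no reset: what is moved stays moved. The work goes in short steps, Python scripts to look and compute and a tool call to move; the robot and the scene stay as the last step left them, time stands still between calls to the robot, and variables do not carry over. Pictures are saved under pics/ and viewed, at most 10 in all, crops included, and the job is handed in when it is done.

Besides the shell and the picture viewer there is one more tool, called after "Emit:" as name(argument=value, ...) on one line, values as JSON. step_arm: Moves the arm, as the interface text tells. Shift numbers are shares of 20 cm and turn numbers shares of 360 degrees, none past 1 either way. Its arguments: {"type":"object","properties":{"xyz":{"type":"array"},"yaw":{"type":"array"},"claw":{"type":"array"},"grip_force":{"type":"number"}},"required":["xyz","yaw","claw"]}

```bash
mkdir -p pics
cat > h.py <<'E'
import numpy as np, cv2
from plant import status, cams, job
def cap(n):
    p,d=cams.capture(n); return p,d
def world(n,d,mask=None):
    c=cams.calibration(n);K=np.array(c["mtx"]);T=np.linalg.inv(np.array(c["camera_from_world"]))
    v,u=np.mgrid[0:384,0:512]
    P=np.stack([(u-K[0,2])/K[0,0]*d,(v-K[1,2])/K[1,1]*d,d,np.ones_like(d)],-1)
    return (P@T.T)[...,:3]
def ray(n,u,v,z):
    c=cams.calibration(n);K=np.array(c["mtx"]);T=np.linalg.inv(np.array(c["camera_from_world"]))
    r=T[:3,:3]@np.linalg.inv(K)@np.array([u,v,1.]);o=T[:3,3]
    return o+r*(z-o[2])/r[2]
E
python3 - <<'E'
from h import *
for n in("top","side"):
    p,d=cap(n);cv2.imwrite(f"pics/{n}0.png",p);np.save(n+"0.npy",d)
    print(n,np.linalg.inv(cams.calibration(n)["camera_from_world"])[:3].round(3).tolist())
print(status.get_state())
E
```

```text
top [[-0.028, -0.999, 0.042, 0.479], [-1.0, 0.028, -0.002, 0.063], [0.0, -0.042, -0.999, 1.298]]
side [[-0.868, -0.245, 0.431, 0.042], [-0.496, 0.47, -0.73, 0.89], [-0.024, -0.848, -0.53, 0.685]]
{'time_s': 0.1, 'joints': array([-5.95250591e+01,  2.05884796e+01,  6.41055186e-01, -1.42911643e-02,
       -7.01348709e+01, -1.65074040e+01]), 'qd': array([ 0.08366426, -0.17167966,  0.02040761,  0.00124223,  0.03300358,
        0.01577086]), 'joint_torque': array([-1.53682882e-03, -5.84163272e+01,  2.93750292e+01,  7.01561943e+00,
        1.01569746e-02, -5.12647239e-05]), 'tcp_pos': array([ 0.16279   , -0.65464197,  0.21352969]), 'eef_rot': array([ 1.79917279e+02, -1.05034190e-02, -1.66037321e+02]), 'contact_force': array([-0.11203918,  0.75976173,  0.15310184]), 'moment': array([0.01789491, 0.03908254, 0.03636532]), 'gripper_force': 0.0, 'gripper_width': 0.08782204148696046}
```

View pics/top0.png

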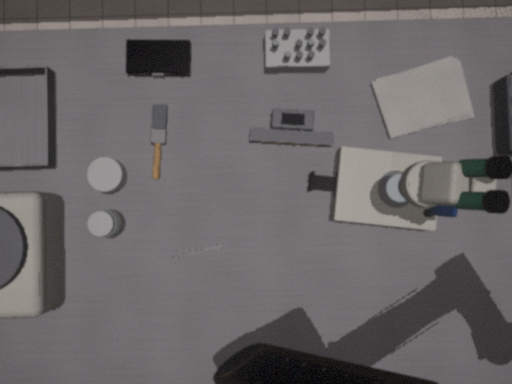

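View pics/side0.png

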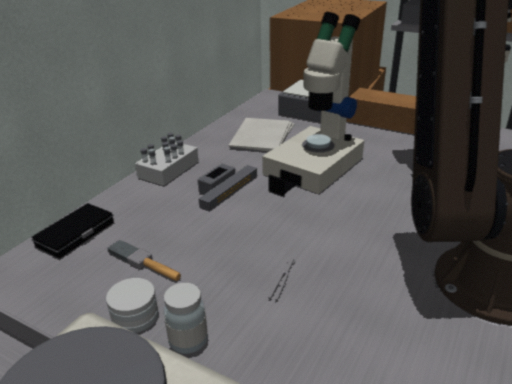

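The top view shows the microscope base at about (335–440, 147–230), with the lip to its left at about (310, 183). The rail lies at (249–333, 128–146). The stack (105,175), jar (103,223), brush (158,140) and forceps (197,250) are all well to the left.

```bash
cat >> h.py <<'E'
def rect(n,d,box,z0,z1,full=False):
    W=world(n,d); u0,v0,u1,v1=box
    S=W[v0:v1,u0:u1].reshape(-1,3); S=S[(S[:,2]>z0)&(S[:,2]<z1)]
    (c,s,a)=cv2.minAreaRect((S[:,:2]*1000).astype(np.float32))
    return np.round(c,1),np.round(s,1),round(a,2),len(S),S[:,2].mean().round(4)
E
python3 - <<'E'
from h import *
d=np.load("top0.npy")
print("base",rect("top",d,(325,135,450,240),.05,.068))
print("rail",rect("top",d,(240,122,340,150),.018,.036))
print("lip",rect("top",d,(300,168,330,198),.03,.06))
print("tongue",rect("top",d,(300,168,334,198),.004,.06))
W=world("top",d)
print((W[168:198:2,304:340:2,2]*1000).round().astype(int))
E
```

```text
base (array([ 537. , -304.7]), array([263., 191.]), 82.36, 5410, np.float64(0.0612))
rail (array([681.8, -72.4]), array([238.9,  46. ]), 82.26, 1165, np.float64(0.0286))
lip (array([ 562.2, -112.1]), array([ 8.6, 47.3]), 82.61, 75, np.float64(0.0485))
tongue (array([ 558.1, -128.7]), array([88.6, 78. ]), 88.36, 468, np.float64(0.0154))
[[   2   -1   -2    0    6    1   -4   -2    1    1   -1    3    2    0
    -1    4   10   43]
 [   2    5   -4   -2   -2 1298    0   -1    1    2    0    3    4   -2
     1    2   -1   50]
 [  -5   -4    6   13   49   51    2   -1    2   -1   -1    2    0    6
    -1   -1    5   45]
 [  -2   -2   -3   14   50   50   10    0   -2    1   -1    3    2    0
     2   -1   13   55]
 [   3    3   -4   23   53   50   10   13    6   12   11   11    9   12
     8    6   16   58]
 [   0    3    3   26   52   51    9   11    6    6    8    9    4    8
     8   11   20   59]
 [   3    0   -1   29   53   51    8   10    7    6    9    8   11    9
     8   10   20   59]
 [   1    1    2   37   53    9   11    7   12   12   10   10    8   10
     8    8   21   61]
 [  -2   -3    4   35   49   12    8   16   11    6   11   12   10    9
     8   15   25   58]
 [   0   -2   -1   40   54   12    9   11    8    7    3    7    7   10
    10    5   37   58]
 [  -7    3    3   46   50    6   10   15   10    9   11   11   12    9
     7    6   44   63]
 [  -8    4    9   21   -4    0   -1    2    5    2    4    8   11   10
     8   11   46   63]
 [   3   -1    1    2    1   -1    5   -2    1   -3    3    5    1    5
     0    7   48   63]
 [   0   -4    6    1    1    3    3    0   -1    0    4    3    4   -3
     0    5   47   58]
 [   4    0    5   -5   -7   -1    3    0    1    2   -2   -3   -1   -1
     2   13   56   65]]
```

Emit:
step_arm(xyz=[[0,0.1,0],[0,0.25,0],[0,0.4,0],[0,0.55,0],[0,0.7,0],[0,0.85,0],[0,0.95,0],[0,0.97,0],[0,0.97,0]], yaw=[0.005,0.013,0.021,0.029,0.037,0.045,0.053,0.06,0.06], claw=[0,0,0,0,0,0,0,0,0], grip_force=30)

```text
time_s: 0.85
tcp_pos: [0.1157, -0.4654, 0.2148]
eef_rot: [-180.0, 0.0, 172.3]
contact_force: [0.1, 0.2, 0.4]
gripper_width: 0.0442
gripper_force: 0.0
```

Emit:
step_arm(xyz=[[-0.08,0.1,0],[-0.2,0.24,0],[-0.32,0.38,0],[-0.44,0.52,0],[-0.56,0.66,0],[-0.68,0.81,0],[-0.76,0.9,0],[-0.8,0.95,0],[-0.8,0.95,0]], yaw=[0,0,0,0,0,0,0,0,0], claw=[0,0,0,0,0,0,0,0,0])

```text
time_s: 1.6
tcp_pos: [0.3022, -0.2986, 0.2143]
eef_rot: [180.0, 0.0, 172.6]
contact_force: [-0.4, -0.4, 0.7]
gripper_width: 0.0439
gripper_force: 0.0
```

Emit:
step_arm(xyz=[[-0.06,0.1,0],[-0.15,0.25,0],[-0.25,0.4,0],[-0.35,0.55,0],[-0.44,0.7,0],[-0.53,0.85,0],[-0.6,0.96,0],[-0.62,1.0,0],[-0.62,1.0,0]], yaw=[0,0,0,0,0,0,0,0,0], claw=[0,0,0,0,0,0,0,0,0])

```text
time_s: 2.35
tcp_pos: [0.4507, -0.117, 0.2138]
eef_rot: [-180.0, -0.1, 172.5]
contact_force: [-0.4, -1.4, -0.5]
gripper_width: 0.0442
gripper_force: 0.0
```

Run:
```python
from h import *
d=np.load("top0.npy");W=world("top",d);g=cv2.cvtColor(cv2.imread("pics/top0.png"),6)
def line(cols,r0,r1,z,sgn):
    # strongest vertical brightness step per column, cast onto plane z
    s=cv2.Sobel(cv2.GaussianBlur(g,(5,3),0).astype(np.float32),cv2.CV_32F,0,1)*sgn
    P=[]
    for c in cols:
        k=s[r0:r1,c]; i=int(k.argmax())
        o=0
        if 0<i<len(k)-1: o=.5*(k[i-1]-k[i+1])/(k[i-1]-2*k[i]+k[i+1]+1e-9)
        P.append(ray("top",c,r0+i+o,z)[:2]*1000)
    P=np.array(P,np.float32);vx,vy,x,y=cv2.fitLine(P,cv2.DIST_HUBER,0,.01,.01).ravel()
    return round(float(np.degrees(np.arctan2(vy,vx)))%180,2),round(float(x),1),round(float(y),1)
print("rail front(bottom dark->bench)",line(range(253,330),139,151,.0,1), line(range(253,330),139,151,.0,-1))
print("rail back",line([*range(253,270),*range(316,328)],122,134,.028,-1))
print("base far",line(range(346,400),140,160,.06,1))
print("base near",line(range(342,430),214,236,.06,-1))
# rail ends via top-height pixels
m=(W[...,2]>.018)&(W[...,2]<.036);m[:129]=0;m[148:]=0
cs=[np.where(m[r,235:345])[0][[0,-1]]+235 for r in range(133,142)];print([c.tolist() for c in cs])
print(g[132:150,290], g[132:150,260], g[138,242:256],g[140,325:340])
```

```text
rail front(bottom dark->bench) (85.13, 659.5, -85.0) (84.93, 668.7, -78.3)
rail back (84.81, 700.7, -53.0)
base far (82.32, 639.4, -247.3)
base near (82.33, 441.3, -293.4)
[[250, 333], [250, 333], [250, 333], [250, 333], [250, 332], [250, 332], [250, 332], [250, 332], [263, 332]]
[101 101 101 103 100 102 101 100  99  99  85  70  72  95 110 113 115 112] [101 103 101 100 103 103 101 102  88  73  73  96 113 117 115 116 114 119] [116 116 117 115 115 110 105  99 106 105 105 104 102 101] [103 101 102 105 102 100 103 101 107 116 116 113 113 114 111]
```

Emit:
step_arm(xyz=[[-0.1,0,0],[-0.25,0,0],[-0.4,0.04,0],[-0.53,0.09,0],[-0.55,0.1,0.1],[-0.55,0.1,0.25],[-0.55,0.1,0.4],[-0.55,0.1,0.5],[-0.55,0.1,0.5]], yaw=[0,0,0,0,0,0,0,0,0], claw=[0,0,0,0,0,0,0,0,0])

```text
time_s: 3.1
tcp_pos: [0.5574, -0.1141, 0.1096]
eef_rot: [-179.9, -0.5, 172.3]
contact_force: [-1.1, -0.6, 0.2]
gripper_width: 0.0439
gripper_force: 0.0
```

Emit:
step_arm(xyz=[[-0.02,0.01,0.06],[-0.02,0.01,0.14],[-0.02,0.01,0.22],[-0.02,0.01,0.3],[-0.02,0.01,0.36],[-0.02,0.01,0.4],[-0.02,0.01,0.41],[-0.02,0.01,0.41],[-0.02,0.01,0.41]], yaw=[0,0,0,0,0,0,0,0,0], claw=[0,0,0,0,0,0,0,0,0])

```text
time_s: 3.85
tcp_pos: [0.5661, -0.1114, 0.0333]
eef_rot: [180.0, 0.1, 172.4]
contact_force: [0.5, -0.4, 0.4]
gripper_width: 0.0437
gripper_force: 0.0
```

Run:
```python
from h import *
p,d=cap("side");cv2.imwrite("pics/s1.png",cv2.resize(p[100:260,200:400],None,fx=4,fy=4,interpolation=2)[:600])
s=status.get_state();print(s["tcp_pos"],s["contact_force"])
```

```text
[ 0.56613523 -0.11133534  0.03340853] [-0.05215744 -0.94325551  0.38147723]
```

View pics/s1.png

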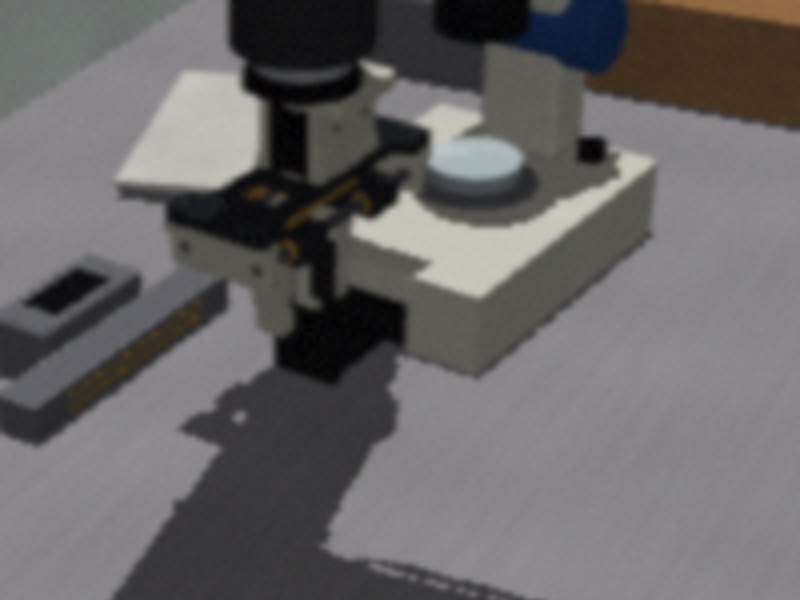

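The fingers straddle the lip, with the inner finger between lip and base at about (330, 270) in the crop, and the body sits above the base. I'll close now.

Emit:
step_arm(xyz=[[0,0,0.02],[0,0,0.02],[0,0,0.02],[0,0,0.02],[0,0,0.02],[0,0,0.02],[0,0,0.02],[0,0,0.02]], yaw=[0,0,0,0,0,0,0,0], claw=[0.4,0.7,1,1,1,1,1,1], grip_force=40)

```text
time_s: 4.57
tcp_pos: [0.5654, -0.1112, 0.0285]
eef_rot: [180.0, 0.0, 172.4]
contact_force: [0.4, 1.3, 0.9]
gripper_width: 0.0074
gripper_force: 40.0
```

Emit:
step_arm(xyz=[[0,0.02,0],[0,0.05,0],[0,0.1,0],[0,0.15,0],[0,0.2,0],[0,0.26,0],[0,0.32,0],[0,0.38,0],[0,0.44,0],[0,0.5,0],[0,0.56,0],[0,0.62,0],[0,0.68,0],[0,0.74,0],[0,0.78,0],[0,0.8,0],[0,0.8,0],[0,0.8,0]], yaw=[0,0,0,0,0,0,0,0,0,0,0,0,0,0,0,0,0,0], claw=[1,1,1,1,1,1,1,1,1,1,1,1,1,1,1,1,1,1])

```text
time_s: 6.07
tcp_pos: [0.587, 0.0489, 0.0285]
eef_rot: [179.9, 0.1, 172.4]
contact_force: [-1.3, 4.4, 2.7]
gripper_width: 0.0077
gripper_force: 40.0
```

Run:
```python
from h import *
p,d=cap("top");cv2.imwrite("pics/t2.png",cv2.resize(p[100:250,220:420],None,fx=4,fy=4,interpolation=2))
s=status.get_state();print(s["tcp_pos"],s["contact_force"],s["gripper_width"])
```

```text
[0.58708948 0.04873401 0.02846432] [-0.34098653  3.81157193  2.01234948] 0.007443431506184719
```

View pics/t2.png

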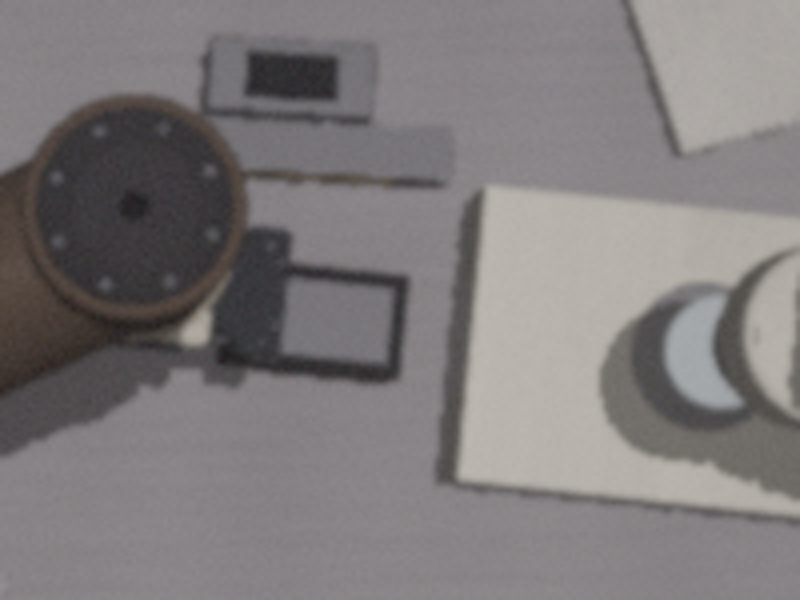

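The pack is out: its inner end is at crop (405, 330), clear of the base edge at (470). The rail is at (245–445, 180). Next I'll turn the pack parallel and move it over.

Emit:
step_arm(xyz=[[-0.01,0.02,0],[-0.03,0.04,0],[-0.06,0.05,0],[-0.09,0.05,0],[-0.12,0.05,0],[-0.15,0.05,0],[-0.18,0.05,0],[-0.2,0.05,0],[-0.2,0.05,0],[-0.2,0.05,0]], yaw=[-0.002,-0.004,-0.006,-0.0075,-0.0075,-0.0075,-0.0075,-0.0075,-0.0075,-0.0075], claw=[1,1,1,1,1,1,1,1,1,1])

```text
time_s: 6.95
tcp_pos: [0.627, 0.0514, 0.0285]
eef_rot: [-180.0, -0.1, 175.0]
contact_force: [-3.0, -1.5, 7.2]
gripper_width: 0.0072
gripper_force: 40.1
```

Run:
```python
from h import *
p,d=cap("side");cv2.imwrite("pics/s3.png",cv2.resize(p[120:260,160:340],None,fx=4,fy=4,interpolation=2))
p,d=cap("top");cv2.imwrite("pics/t3.png",cv2.resize(p[110:200,240:340],None,fx=6,fy=6,interpolation=2))
s=status.get_state();print(s["tcp_pos"],s["contact_force"],s["gripper_width"])
```

```text
[0.62698272 0.05134426 0.02846583] [-2.83739445 -1.32625526  7.36422065] 0.007606549726538537
```

View pics/t3.png

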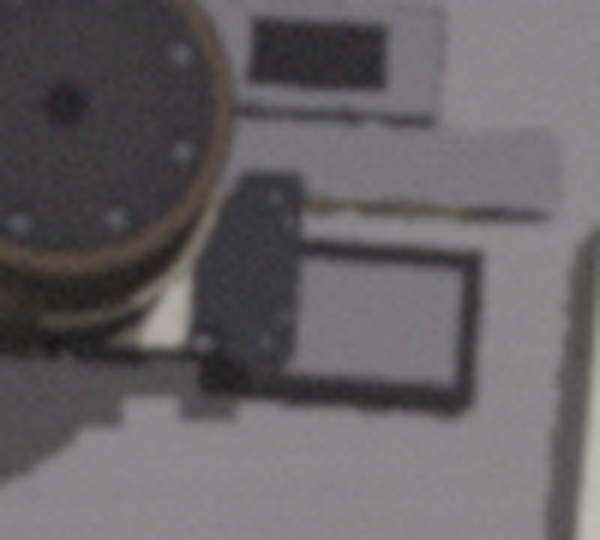

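The pack's far edge runs (310,243)→(480,255), against the rail base edge (300,208)→(545,217). That leaves a gap of about 13 mm with the pack still about 2° off. I'll turn a little more and close in.

Emit:
step_arm(xyz=[[0,0,0],[-0.01,0,0],[-0.02,0,0],[-0.03,0,0],[-0.04,0,0],[-0.045,0,0],[-0.045,0,0]], yaw=[-0.003,-0.006,-0.006,-0.006,-0.006,-0.006,-0.006], claw=[1,1,1,1,1,1,1])

```text
time_s: 7.63
tcp_pos: [0.6347, 0.0509, 0.0285]
eef_rot: [-180.0, -0.2, 177.2]
contact_force: [-8.7, 1.5, 10.2]
gripper_width: 0.0076
gripper_force: 40.2
```

Run:
```python
from h import *
p,d=cap("top");cv2.imwrite("pics/t4.png",cv2.resize(p[110:200,240:340],None,fx=6,fy=6,interpolation=2))
s=status.get_state();print(s["tcp_pos"],s["contact_force"],s["gripper_width"])
```

```text
[0.63474881 0.05087534 0.02847966] [-8.0942415   1.1123717  10.63779674] 0.007338009569631372
```

View pics/t4.png

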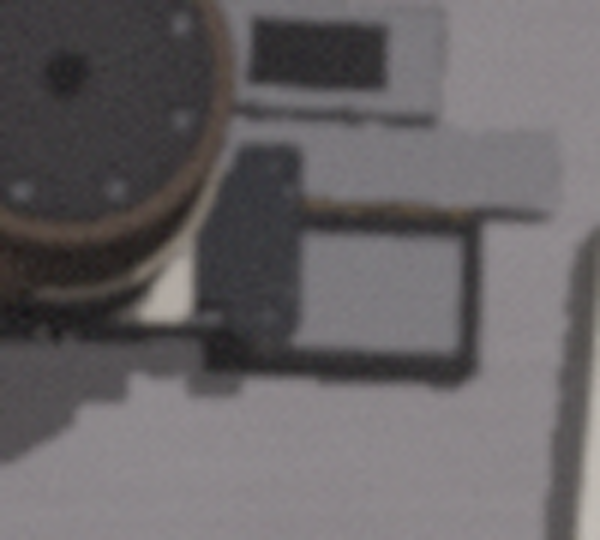

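Now the pack is close and nearly parallel, its far edge along the rail base at crop row 220 to 215. I'll release it, go round, and push on the body's near side.

Emit:
step_arm(xyz=[[0,0,0],[0,0,0],[0,0,0],[0,0,0],[0,0,-0.05],[0,0,-0.15],[0,0,-0.3],[0,0,-0.45],[0,0,-0.5],[0,0,-0.5]], yaw=[0,0,0,0,0,0,0,0,0,0], claw=[0.7,0.5,0.5,0.5,0.5,0.5,0.5,0.5,0.5,0.5])

```text
time_s: 8.52
tcp_pos: [0.6387, 0.0517, 0.1329]
eef_rot: [179.9, 0.4, 177.3]
contact_force: [1.4, 0.4, 0.7]
gripper_width: 0.022
gripper_force: 0.0
```

Emit:
step_arm(xyz=[[0.1,-0.02,0],[0.22,-0.06,0],[0.34,-0.15,0],[0.42,-0.25,0],[0.42,-0.38,0],[0.42,-0.5,0],[0.42,-0.57,0],[0.42,-0.59,0],[0.42,-0.59,0.05],[0.42,-0.59,0.15],[0.42,-0.59,0.28],[0.42,-0.59,0.4],[0.42,-0.59,0.48],[0.42,-0.59,0.5],[0.42,-0.59,0.5]], yaw=[0,0,0.003,0.006,0.006,0.006,0.006,0.006,0.006,0.006,0.006,0.006,0.006,0.006,0.006], claw=[1,1,1,1,1,1,1,1,1,1,1,1,1,1,1], grip_force=20)

```text
time_s: 9.77
tcp_pos: [0.5457, -0.0622, 0.0265]
eef_rot: [-179.9, -0.2, 175.1]
contact_force: [-0.0, -0.1, 0.3]
gripper_width: 0.0002
gripper_force: 0.0
```

Run:
```python
from h import *
p,d=cap("top");cv2.imwrite("pics/t5.png",cv2.resize(p[110:200,230:340],None,fx=6,fy=6,interpolation=2))
p,d=cap("side");cv2.imwrite("pics/s5.png",cv2.resize(p[120:260,160:340],None,fx=4,fy=4,interpolation=2))
s=status.get_state();print(s["tcp_pos"],s["contact_force"],s["gripper_width"])
```

```text
[ 0.54739271 -0.06213657  0.02870323] [ 0.58439412 -1.38191325  0.68356999] 0.00028910189081342546
```

View pics/t5.png

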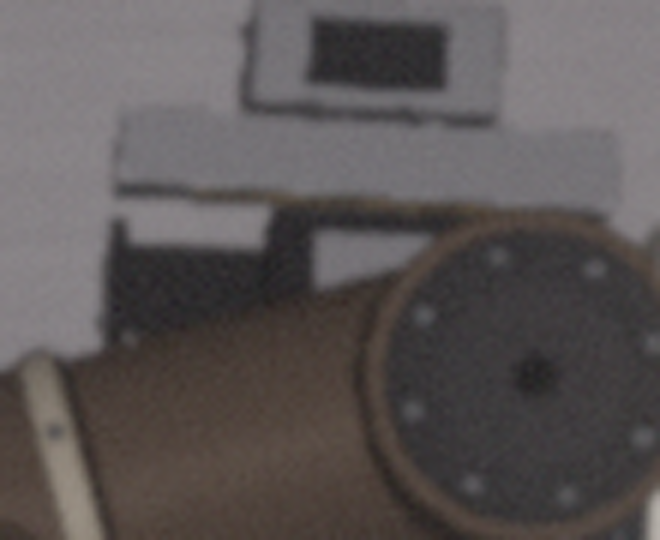

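The pack lies along the rail with its body at crop columns 270 to about 540, within the rail's 115–620. The arm is behind it, so I'll push gently now.

Emit:
step_arm(xyz=[[-0.03,0,0],[-0.06,0,0],[-0.09,0,0],[-0.12,0,0],[-0.13,0,0],[-0.14,0,0],[-0.15,0,0],[-0.155,0,0],[-0.155,0,0]], yaw=[0,0,0,0,0,0,0,0,0], claw=[1,1,1,1,1,1,1,1,1])

```text
time_s: 10.62
tcp_pos: [0.5778, -0.0654, 0.0283]
eef_rot: [-180.0, -0.0, 175.1]
contact_force: [-0.3, 0.6, 0.3]
gripper_width: 0.0002
gripper_force: 0.0
```

Emit:
step_arm(xyz=[[-0.01,0,0],[-0.02,0,0],[-0.03,0,0],[-0.035,0,0],[-0.035,0,0]], yaw=[0,0,0,0,0], claw=[1,1,1,1,1])

```text
time_s: 11.03
tcp_pos: [0.585, -0.0659, 0.0283]
eef_rot: [180.0, 0.0, 175.1]
contact_force: [-0.3, -0.5, -0.4]
gripper_width: 0.0004
gripper_force: 0.0
```

Emit:
step_arm(xyz=[[-0.01,0,0],[-0.02,0,0],[-0.025,0,0],[-0.025,0,0]], yaw=[0,0,0,0], claw=[1,1,1,1])

```text
time_s: 11.37
tcp_pos: [0.59, -0.0664, 0.0283]
eef_rot: [-180.0, 0.0, 175.1]
contact_force: [0.0, 0.0, 0.0]
gripper_width: 0.0003
gripper_force: 0.0
```

Run:
```python
from h import *
p,d=cap("side");cv2.imwrite("pics/s6.png",cv2.resize(p[120:260,160:340],None,fx=4,fy=4,interpolation=2))
s=status.get_state();print(s["tcp_pos"],s["contact_force"])
```

```text
[ 0.58979836 -0.06635401  0.02831593] [ 0.38302151 -0.2340296  -0.1454347 ]
```

View pics/s6.png

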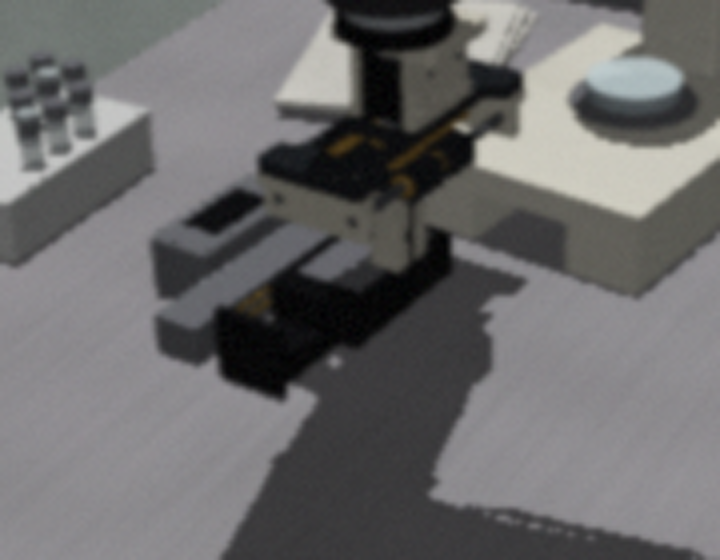

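The finger is right at the pack's near side, with its tip at crop (395,270), and the pack is along the rail. I'll keep pushing in small steps.

Emit:
step_arm(xyz=[[-0.01,0,0],[-0.02,0,0],[-0.02,0,0]], yaw=[0,0,0], claw=[1,1,1])

```text
time_s: 11.67
tcp_pos: [0.5942, -0.0667, 0.0284]
eef_rot: [-180.0, 0.0, 175.1]
contact_force: [0.7, -0.1, 0.6]
gripper_width: 0.0001
gripper_force: 0.0
```

Emit:
step_arm(xyz=[[-0.005,0,0],[-0.01,0,0],[-0.01,0,0]], yaw=[0,0,0], claw=[1,1,1])

```text
time_s: 11.92
tcp_pos: [0.5959, -0.0669, 0.0284]
eef_rot: [-180.0, 0.0, 175.1]
contact_force: [-0.5, -0.1, -0.3]
gripper_width: 0.0004
gripper_force: 0.0
```

Run:
```python
from h import *
for n in("side","top"):
    p,d=cap(n);W=world(n,d)
    if n=="side":
        W=cv2.blur(W,(1,1))
        m=(W[...,2]>.024)&(W[...,2]<.04)&(W[...,0]>.55)&(W[...,0]<.72)&(abs(W[...,1]+.07)<.12)
        for y in range(-150,20,12):
            k=m&(abs(W[...,1]*1000-y)<6); x=W[...,0][k]*1000
            print(y,k.sum(),np.percentile(x,[2,10,50,90,98]).round() if k.sum()>5 else "")
s=status.get_state();print(s["tcp_pos"],s["contact_force"])
```

```text
-150 0 
-138 0 
-126 21 [583. 584. 595. 605. 608.]
-114 22 [582. 583. 590. 599. 601.]
-102 21 [584. 585. 591. 694. 698.]
-90 53 [586. 587. 665. 694. 699.]
-78 84 [587. 589. 656. 698. 700.]
-66 94 [587. 590. 652. 698. 701.]
-54 104 [588. 593. 644. 699. 703.]
-42 114 [590. 595. 643. 700. 703.]
-30 110 [591. 596. 645. 702. 705.]
-18 158 [592. 599. 637. 695. 706.]
-6 58 [597. 670. 699. 715. 718.]
6 36 [671. 674. 687. 702. 705.]
18 28 [672. 675. 690. 702. 704.]
[ 0.59565315 -0.06688435  0.02833879] [ 0.05303408 -0.23282576 -0.36688872]
```

Emit:
step_arm(xyz=[[-0.01,0,0],[-0.02,0,0],[-0.02,0,0]], yaw=[0,0,0], claw=[1,1,1])

```text
time_s: 12.27
tcp_pos: [0.6002, -0.0672, 0.0284]
eef_rot: [-180.0, 0.0, 175.1]
contact_force: [0.3, -0.3, 0.1]
gripper_width: 0.0005
gripper_force: 0.0
```

Run:
```python
from h import *
p,d=cap("side");W=world("side",d)
cv2.imwrite("pics/s7.png",cv2.resize(p[160:215,210:290],None,fx=10,fy=10,interpolation=2))
m=(W[...,2]>.024)&(W[...,2]<.04)&(W[...,0]>.55)&(W[...,0]<.72)&(abs(W[...,1]+.07)<.12)
for y in range(-126,0,12):
    k=m&(abs(W[...,1]*1000-y)<6); print(y,np.percentile(W[...,0][k]*1000,[2,10]).round(1))
for z in(.014,.02,.03): print(z,ray("side",258.7,188,z).round(3))
s=status.get_state();print(s["tcp_pos"],s["contact_force"],s["joint_torque"].round(1))
```

```text
-126 [582.6 583. ]
-114 [584.4 585. ]
-102 [584.  585.1]
-90 [585.9 587.1]
-78 [586.7 589.6]
-66 [587. 591.]
-54 [588.  595.1]
-42 [588.6 595. ]
-30 [590.6 597.8]
-18 [591.3 598.5]
-6 [596.  607.1]
0.014 [ 0.606 -0.091  0.014]
0.02 [ 0.601 -0.083  0.02 ]
0.03 [ 0.592 -0.068  0.03 ]
[ 0.59994029 -0.06720203  0.02835799] [-0.68056389 -0.04706035  0.12480587] [ -0.  -55.5  22.    5.2  -0.1   0. ]
```

View pics/s7.png

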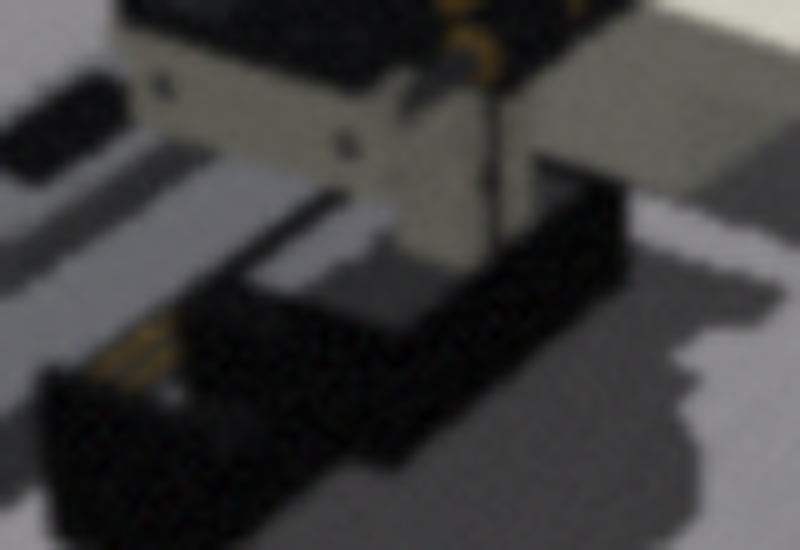

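Run:
```python
from h import *
p,d=cap("side");W=world("side",d)
for u in(251,254,257,260,262):
    print(u,[(v,*(W[v,u]*1000).round().astype(int),int(p[v,u].mean())) for v in range(178,200,2)])
for z in(.019,.03,.04,.05): print(z,ray("side",268.7,183.7,z).round(3))
```

```text
251 [(178, np.int64(605), np.int64(-50), np.int64(66), 83), (180, np.int64(605), np.int64(-51), np.int64(60), 81), (182, np.int64(606), np.int64(-52), np.int64(53), 85), (184, np.int64(606), np.int64(-52), np.int64(47), 81), (186, np.int64(614), np.int64(-64), np.int64(32), 49), (188, np.int64(608), np.int64(-54), np.int64(33), 43), (190, np.int64(603), np.int64(-45), np.int64(33), 39), (192, np.int64(597), np.int64(-35), np.int64(34), 16), (194, np.int64(594), np.int64(-31), np.int64(31), 4), (196, np.int64(592), np.int64(-27), np.int64(27), 10), (198, np.int64(590), np.int64(-23), np.int64(24), 10)]
254 [(178, np.int64(595), np.int64(-50), np.int64(69), 85), (180, np.int64(595), np.int64(-50), np.int64(63), 85), (182, np.int64(595), np.int64(-49), np.int64(57), 84), (184, np.int64(595), np.int64(-49), np.int64(52), 86), (186, np.int64(598), np.int64(-53), np.int64(42), 65), (188, np.int64(600), np.int64(-57), np.int64(33), 41), (190, np.int64(596), np.int64(-49), np.int64(33), 15), (192, np.int64(589), np.int64(-38), np.int64(34), 8), (194, np.int64(590), np.int64(-39), np.int64(27
[... 1341 characters left out ...]
64(588), np.int64(-80), np.int64(56), 76), (180, np.int64(590), np.int64(-82), np.int64(48), 73), (182, np.int64(42), np.int64(890), np.int64(685), 56), (184, np.int64(592), np.int64(-86), np.int64(33), 13), (186, np.int64(588), np.int64(-79), np.int64(32), 11), (188, np.int64(587), np.int64(-76), np.int64(27), 6), (190, np.int64(586), np.int64(-74), np.int64(22), 8), (192, np.int64(587), np.int64(-76), np.int64(15), 6), (194, np.int64(587), np.int64(-76), np.int64(9), 11), (196, np.int64(589), np.int64(-79), np.int64(0), 32), (198, np.int64(585), np.int64(-72), np.int64(-1), 57)]
0.019 [ 0.588 -0.117  0.019]
0.03 [ 0.579 -0.1    0.03 ]
0.04 [ 0.571 -0.085  0.04 ]
0.05 [ 0.563 -0.07   0.05 ]
```

The depth settles it. The fingertips are really at z≈46 mm, about 32 mm higher than the reported TCP implies, so they are passing over the 32 mm high pack. I'll back off, lower 24 mm and push again.

Emit:
step_arm(xyz=[[0.08,0,0],[0.18,0,0],[0.25,0,0],[0.25,0,0],[0.25,0,0.02],[0.25,0,0.04],[0.25,0,0.06],[0.25,0,0.07],[0.25,0,0.08],[0.25,0,0.09],[0.25,0,0.1],[0.25,0,0.11],[0.25,0,0.12],[0.25,0,0.12]], yaw=[0,0,0,0,0,0,0,0,0,0,0,0,0,0], claw=[1,1,1,1,1,1,1,1,1,1,1,1,1,1])

```text
time_s: 13.53
tcp_pos: [0.5496, -0.063, 0.0039]
eef_rot: [-180.0, -0.0, 175.1]
contact_force: [-0.5, -0.5, 0.7]
gripper_width: 0.0002
gripper_force: 0.0
```

Run:
```python
from h import *
p,d=cap("side");W=world("side",d)
m=(abs(W[...,0]-.55)<.018)&(abs(W[...,1]+.065)<.03)&(W[...,2]<.08)&(W[...,2]>.01)
z=W[...,2][m];print(m.sum(),np.sort(z)[:25].round(3))
s=status.get_state();print(s["tcp_pos"],s["contact_force"])
```

```text
180 [0.017 0.019 0.019 0.019 0.02  0.02  0.02  0.02  0.02  0.02  0.021 0.021
 0.021 0.022 0.022 0.022 0.023 0.023 0.023 0.023 0.023 0.023 0.023 0.024
 0.025]
[ 0.54970791 -0.06295747  0.00413313] [ 0.00766594 -0.2953361  -0.28018562]
```

Emit:
step_arm(xyz=[[-0.03,0,0],[-0.06,0,0],[-0.09,0,0],[-0.11,0,0],[-0.12,0,0],[-0.13,0,0],[-0.14,0,0],[-0.14,0,0]], yaw=[0,0,0,0,0,0,0,0], claw=[1,1,1,1,1,1,1,1])

```text
time_s: 14.25
tcp_pos: [0.5773, -0.0655, 0.0041]
eef_rot: [-180.0, -0.1, 175.1]
contact_force: [-2.2, 0.3, -0.7]
gripper_width: 0.0004
gripper_force: 0.5
```

Emit:
step_arm(xyz=[[-0.005,0,0],[-0.01,0,0],[-0.015,0,0],[-0.015,0,0]], yaw=[0,0,0,0], claw=[1,1,1,1])

```text
time_s: 14.58
tcp_pos: [0.5808, -0.0656, 0.0042]
eef_rot: [-180.0, -0.0, 175.1]
contact_force: [-2.3, 0.3, -0.7]
gripper_width: 0.0003
gripper_force: 0.9
```

Contact is made, and the pack is sliding at about 2 N. I'll continue until the rail stops it.

Emit:
step_arm(xyz=[[-0.005,0,0],[-0.01,0,0],[-0.015,0,0],[-0.015,0,0]], yaw=[0,0,0,0], claw=[1,1,1,1])

```text
time_s: 14.92
tcp_pos: [0.5831, -0.0656, 0.0042]
eef_rot: [180.0, -0.1, 175.1]
contact_force: [-4.2, 3.0, 0.5]
gripper_width: 0.0007
gripper_force: 2.3
```

Emit:
step_arm(xyz=[[-0.005,0,0],[-0.01,0,0],[-0.01,0,0]], yaw=[0,0,0], claw=[1,1,1])

```text
time_s: 15.17
tcp_pos: [0.5831, -0.0657, 0.0041]
eef_rot: [-180.0, -0.3, 175.0]
contact_force: [-12.4, 4.7, 7.2]
gripper_width: 0.0002
gripper_force: 5.6
```

Emit:
step_arm(xyz=[[-0.005,0,0],[-0.01,0,0],[-0.01,0,0]], yaw=[0,0,0], claw=[1,1,1])

```text
time_s: 15.42
tcp_pos: [0.5831, -0.0659, 0.0039]
eef_rot: [-180.0, -0.4, 175.0]
contact_force: [-16.2, 7.1, 10.8]
gripper_width: 0.0001
gripper_force: 8.5
```

Emit:
step_arm(xyz=[[0.02,0,0],[0.06,0,0],[0.15,0,0],[0.3,0,0],[0.4,0,-0.1],[0.45,0,-0.3],[0.45,0,-0.5],[0.5,0,-0.6],[0.65,0,-0.6],[0.8,0,-0.6],[0.8,0.2,-0.6],[0.8,0.4,-0.6],[0.8,0.6,-0.6],[0.8,0.8,-0.6],[0.8,0.95,-0.6],[0.8,0.95,-0.6]], yaw=[0,0,0,0,0,0,0,0,0,0,0,0,0,0,0,0], claw=[1,1,1,1,1,1,1,1,1,1,1,1,1,1,1,1])

```text
time_s: 16.75
tcp_pos: [0.4466, 0.142, 0.1253]
eef_rot: [179.8, 0.2, 175.3]
contact_force: [-0.1, 0.9, 0.3]
gripper_width: 0.0004
gripper_force: 0.0
```

Run:
```python
from h import *
p,d=cap("top");cv2.imwrite("pics/t8.png",cv2.resize(p[110:200,240:340],None,fx=6,fy=6,interpolation=2))
g=cv2.cvtColor(p,6);print(g[128:185:1,290])
m=((g<50).astype(np.uint8)); m[:135]=0;m[190:]=0;m[:,:240]=0;m[:,335:]=0
c=max(cv2.findContours(m,0,2)[0],key=cv2.contourArea)
print(cv2.boundingRect(c))
def edge(cols,f,z):
    P=np.array([ray("top",c,f(np.where(m[:,c])[0]),z)[:2]*1000 for c in cols],np.float32)
    vx,vy,x,y=cv2.fitLine(P,cv2.DIST_HUBER,0,.01,.01).ravel();return np.degrees(np.arctan2(vy,vx))%180,x,y
print("near",edge(range(280,315),max,.032),"far",edge(range(280,315),min,.032))
s=status.get_state();print(s["tcp_pos"],s["contact_force"])
```

```text
[ 78  71  90 106 110 108 111 108 108 109 106 111 107 106  84  58  45  54
  77 101 111 110 108 111 109 111 110 110 108 110 111 110 112 108 111 109
 106  88  61  42  46  46  70 105 121 122 124 124 122 123 123 125 123 122
 123 125 121]
(249, 143, 69, 28)
near (np.float32(85.862076), np.float32(592.6148), np.float32(-72.20689)) far (np.float32(85.7641), np.float32(657.8324), np.float32(-73.80498))
[0.44562459 0.13982711 0.12485034] [0.16565501 0.57137351 0.53823395]
```

View pics/t8.png

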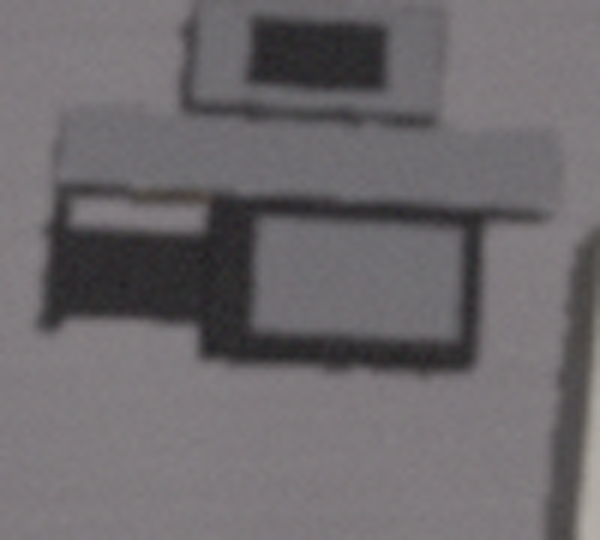

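The picture shows the pack flush against the rail: body columns 205–475 sit within the rail's 60–560, about 12 mm off centre, and the angle is within 1°. The arm is clear, so I'll hand it in.

```bash
python3 -c "
from plant import job
print(job.close_job())"
```

```text
the job is handed in; nothing more can be done
None
```

I drew the battery pack out of the slot, pushed it flush along the charging rail and handed the job in; the last picture shows it about 12 mm off the rail's middle and within 1° of parallel, but the hand-in gave no verdict.

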